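Load the balancing stand and latch its guard gate

ROBOT

A 6-joint arm with a two-finger parallel gripper is mounted at the origin on the work surface. World frame = base frame: x ahead of the robot, y to its left, z up, the work surface at z = 0. Lengths are in mm, angles in rad, forces in N, time in s.
With the tool pointing down it reaches from about 275 to 825 mm from the base axis. Payload 4.9 kg.
Tool frame: the origin (TCP) lies midway between the tips of the shut fingers; the grasp point (between the pads) lies 19 mm behind it (manip.hold_point_z is the distance from the TCP to the grasp point, in mm); z points along the fingers, x is the direction in which the jaws open and shut, and the axes are right-handed (so a half turn about z gives the same grasp; the last joint's range is limited). The gripper opens to 85 mm and grips with 20 to 120 N. Pads are 22 mm wide; open, the fingers measure 114 mm over their backs; the gripper's body (76 mm by 85 mm) begins 54 mm behind the grasp point. The pads swing forward as they close: fully open they stand 13 mm farther back than shut.
Start: joints at [-0.134, 0.326, -0.193, 1.052, 0, 1.437], TCP at [550.017, 0.009, 231.281] pointing down, gripper open.
Joint ranges: [-2.65, 2.65], [-0.97, 1.79], [-1.3, 1.35], [-1.93, 2.1], [-1.47, 1.37], [-3.14, 3.14]. Speed limits (rad/s): [2.57, 2.57, 3.14, 3.14, 3.14, 3.14].

INTERFACE

Orientations are given as [roll, pitch, yaw] about the fixed x, y, z axes, in that order (R = Rz(yaw) Ry(pitch) Rx(roll)).
In Python, from workcell import sensors, cams, job, manip gives the robot as it stands.
- The arm moves only by the tool servo_tool, never from a script. Its argument "targets" is a list of rows, each a list of 7 numbers: the shift along the tool's x, y, z in mm, then the turn, a rotation vector about the tool's x, y, z in degrees, then the gripper's target within -1 to 1 (fully open at 1, half-way at 0, shut at -1). In form: [[tx, ty, tz, ax, ay, az, gripper], ...]. A call has 1 to 8 rows; each row shifts and turns the commanded pose from where the row before left it, along the tool's axes as they then stand; what a row does not reach is not made up. A row lasts 1/10 s, in which the tool goes at most 50 mm and 8.59 degrees, less where a joint would pass 70% of its speed; a pose out of reach is approached as far as the arm can. A call with a gripper value outside its range is refused whole. The fingers move at their own pace and stop on an object; "newtons" is the grip in N (left out, the last holds). Time passes only in rows, so rows that do not move let the fingers close. It gives the time, the measured TCP pose, the force and the opening at its end, in the units of the state.
- sensors.state(): the state, without advancing time (a new reading comes with each control period).
- cams.read_camera(name): name is "scene" or "side" or "wrist"; returns (picture, depth): 480x640x3 uint8, blue, green, red; 480x640 float32, mm along the optical axis (not along the pixel's ray), 0 where there is no reading.
- cams.camera_info(name): a dict with "K" (3x3 intrinsics, pixels), "k1" (the pictures are not rectified: a ray, as slopes to the right and down, at radius r is drawn at 1 + k1 r^2 times it, then the intrinsics apply), "world_to_cam" (4x4, takes a point from world to camera coordinates); the wrist camera has in their place "mount" (4x4, takes a point from camera to tool coordinates, whose origin is the TCP and whose axes are the tool frame's). Camera axes: x right, y up, looking along -z (the intrinsics and any distortion apply to the point x, -y, -z); pixel columns grow to the right and rows downward; lengths in mm; the calibration is good to about 2 mm. A picture is of the moment at which its call begins: read the wrist's pose just before it. camera_info takes no time and is no camera call.
- job.job_done(): hands the job in, once; it reports no verdict.
The state is a dict: "time_s": time; "joint_pos": joint angles; "dq": joint speeds; "joint_torque": joint torques, N m; "position": TCP position; "eef_rot": TCP orientation; "wrist_force": force on the tool from outside, world axes, zero at the start; "wrist_torque": the same for the moment, N m; "opening": opening from 0.0 (shut) to 1.0 (fully open).
Only numpy, scipy, OpenCV 4.12 (cv2) and the standard library are available. Lean on these libraries where they do the work, as an engineer would, in place of code of your own. Each camera call takes 0.05 s, during which the arm holds its last target. There are 200 camera calls.

TASK

Set the belt pulley, hub up, onto the spindle of the balancing stand, lowering it until it rests flat on its seat rather than dropping it, and let go. Then swing the stand's guard gate shut and press it home until its spring latch snaps in and holds the gate by itself, pressing gently, without slamming the gate or ramming it against its stop. Leave the drinks can, the wrench and the red tray of weights where they are.

Things in the scene. Friction and masses are not known exactly. Their poses are not given: they have to be found in the camera images.
- pulley: Loose aluminium V-belt pulley, 0.3 to 0.6 kg, lying hub up: rim 92 mm across and 26 mm high, above it a plain round hub 42 mm across up to 52 mm (grip the hub), bore 25 mm right through. Origin: centre of its underside; z up along the bore.
- stand: Balancing stand fixed to the bench: blue housing 290 x 290 x 54 mm, on it an open-topped clear fence (240 x 240 mm outside, 220 mm inside, top 145 mm above the bench) with a gate in front; grey control pod (85 mm high) at the latch-side wall. Origin: centre of the underside, on the spindle axis; z up; -x points out through the gate side, +y to the gate's hinge side.
- spindle_seat (a point): Centre of the steel seat (60 mm disc, 60 mm above the bench) on which the pulley rests. The tapered spindle rises 48 mm from it: 22.4 mm thick at the seat, 15.6 mm at 39 mm up, then a rounded tip.
- gate (a joint): Angle of the guard gate (rad): near 0 shut, grows as the free edge swings outward (clockwise seen from above); starts 0.5 to 1.0. Latched, it rests between -0.04 and +0.04, depending on the keeper. Not latched, tongue and kick-out plunger push it back to more than 0.05. Little friction; farther open it stays where it is left.
- gate_hinge (a point): Point on the gate's vertical hinge axis, 155 mm above the bench. The gate is an aluminium frame 16 mm thick with a clear panel, 212 mm from hinge axis to free edge, 56 to 170 mm above the bench. The hinge axis lies in its middle plane, so its outside face is 8 mm outward of the axis.
- gate_push (a point): Best place to push the gate: its outside face at the free stile, 180 mm from the hinge axis, 155 mm above the bench, 15 mm below the top edge. x: square to the gate, the way it closes; y: to the hinge. Felt here: 0 to 4 N of a kick-out plunger, a climb over 6 to 8 mm to 10 to 16 N, a sudden drop by half or more as the latch snaps in, then a rubber stop, about 15 N per mm. 20 N is too much.
- latch (a point): On the gate, at the root of the brass tongue in the black latch case, on the outside of the free stile. The case stands 20 mm out of the face, its knob 42 mm, 68 to 96 mm above the bench: push above it. The sprung tongue sticks 9 mm out beyond the free edge, sloped on the closing side; it must ride over the upright steel pin of the keeper and snap out behind it.
- latch_post (a point): Foot of the post the gate shuts against. It carries the keeper, steel latch pin and rubber stop in one slotted bracket, clamped anywhere up to 8 mm farther in or out. The keeper is not measured: the tongue meets its pin at a gate angle between 0.02 and 0.09 and snaps in 0.03 rad farther on, which has to be felt. The rubber stop comes 1 mm behind the latched position.
- can: Green drinks can, 66 mm across, 115 mm tall, standing; leave it. Origin: centre of its underside.
- wrench: Steel wrench about 190 mm long lying on the bench; leave it. Origin: middle of its underside.
- weights: Red tray 120 x 90 x 30 mm holding balance weights; leave it. Origin: centre of its underside.
Mind the look-alikes: they are no part of the job. Leave any orange look-alike of the pulley alone.

How it is judged (in metres and radians):
On the way, in this order (a step that is already met when the one before it is completed fails the run):
1. the pulley rests flat on the spindle's seat and is let go, the gate still open (horizontal distance between pulley and spindle_seat below 0.004 m and z of pulley in the frame of spindle_seat between -0.003 and 0.003 m and angle between pulley's own z axis and vertical below 0.06 rad and contact force between the fingers and pulley below 0.1 N and value of joint gate above 0.1 rad), for 0.2 s.
2. the gate is shut, held by its latch alone with the fingers off it (value of joint gate below 0.045 rad and velocity of joint gate between -0.05 and 0.05 rad/s and contact force between each of the arm, the fingers and stand below 0.1 N), for 0.3 s.
At the end, for the whole second after the job is handed in: The pulley sits hub up on the seat (within 3 mm of it in height, 4 mm of the axis, 0.06 rad of upright) and at rest; the gate is latched: with nothing touching it, it stays at an angle under 0.045 rad (an unlatched gate is kicked back beyond that) and does not move (value of joint gate between -0.07 and 0.045 rad and velocity of joint gate between -0.05 and 0.05 rad/s and horizontal distance between pulley and spindle_seat below 0.004 m and z of pulley in the frame of spindle_seat between -0.003 and 0.003 m and angle between pulley's own z axis and vertical below 0.06 rad and linear speed of pulley below 0.02 m/s).
It fails at once if the robot presses on the gate or stand with more than 20 N (contact force between any of the fingers, the arm and stand above 20 N).
It fails at once if the gate is slammed (still swinging shut faster than 2 rad/s as it nears its post) (value of joint gate between 0.1 and 0.3 rad and velocity of joint gate below -2 rad/s).
It fails at once if the pulley is dropped onto the spindle (faster than 0.6 m/s just above the seat) (horizontal distance between pulley and spindle_seat below 0.05 m and z of pulley in the frame of spindle_seat below 0.06 m and linear speed of pulley above 0.6 m/s).
It fails at once if the can, the wrench or the tray is shifted by more than 30 mm or the can tipped (distance of any of can, wrench, weights from where it was at the start of the episode above 0.03 m or angle between can's own z axis and vertical above 0.3 rad).
It also fails if it takes over 69 s, if anything falls off the work surface, if the arm or the gripper's body presses on something with over 40 N, if the wrist force passes 120 N, or if a joint passes its speed limit or range.

## Working session

There is one attempt and no reset: what is moved stays moved. The work goes in short steps, Python scripts to look and compute and a tool call to move; the robot and the scene stay as the last step left them, time stands still between calls to the robot, and variables do not carry over. Pictures are saved under pics/ and viewed, about 8 in all and at most 12, crops included, and the job is handed in when it is done.

Besides the shell and the picture viewer there is one more tool, called after ">>>" by a JSON object that holds its "op" and its "data", one argument or row to a line. servo_tool: Moves the arm, as the interface text tells. Its arguments: {"type":"object","properties":{"targets":{"type":"array"},"newtons":{"type":"number"}},"required":["targets"]}

```bash
mkdir -p pics; ls; cat > h.py <<'E'
import numpy as np, cv2
from workcell import sensors, cams, job, manip
from scipy.spatial.transform import Rotation as R
def grab(n):
    s=sensors.state(); im,d=cams.read_camera(n); return s,im,d
def c2w(n,s=None):
    i=cams.camera_info(n)
    if 'world_to_cam' in i: return np.linalg.inv(np.array(i['world_to_cam']))
    T=np.eye(4); T[:3,:3]=R.from_euler('xyz',s['eef_rot']).as_matrix(); T[:3,3]=s['position']
    return T@np.array(i['mount'])
def slopes(n,px):
    i=cams.camera_info(n);K=np.array(i['K']);k=i['k1']
    px=np.atleast_2d(np.array(px,float))
    q=np.c_[(px[:,0]-K[0,2])/K[0,0],(px[:,1]-K[1,2])/K[1,1]]
    u=q.copy()
    for _ in range(20): u=q/(1+k*(u**2).sum(1,keepdims=True))
    return u
def rays(n,px,s=None):
    T=c2w(n,s);u=slopes(n,px)
    return T[:3,3],np.c_[u[:,0],-u[:,1],-np.ones(len(u))]@T[:3,:3].T
def onz(n,px,z,s=None):
    o,d=rays(n,px,s); return o+d*((z-o[2])/d[:,2])[:,None]
def cloud(n,d,s=None):
    v,u=np.mgrid[:480,:640]; px=np.c_[u.ravel(),v.ravel()]
    o,r=rays(n,px,s); return (o+r*d.ravel()[:,None]).reshape(480,640,3)
def proj(n,P,s=None):
    i=cams.camera_info(n);K=np.array(i['K']);T=np.linalg.inv(c2w(n,s))
    p=np.atleast_2d(P)@T[:3,:3].T+T[:3,3];u=np.c_[p[:,0],-p[:,1]]/-p[:,2:]
    u=u*(1+i['k1']*(u**2).sum(1,keepdims=True)); return u@np.diag([K[0,0],K[1,1]])+[K[0,2],K[1,2]]
E
python3 - <<'E'
from h import *
for n in('scene','side','wrist'):
    s,im,d=grab(n); cv2.imwrite(f'pics/{n}0.png',im); np.savez(f'{n}0.npz',im=im,d=d); print(n,c2w(n,s)[:3,3],(d>0).mean())
print(s, manip.hold_point_z)
E
```

```text
pics
scene [1018.32251419  862.1225795  1016.64396317] 0.9867578125
side [ 355.83178981 -759.67719742  880.80906614] 0.9958463541666667
wrist [549.35382813  73.84132992 373.11580923] 0.9960384114583334
{'time_s': 0.1, 'joint_pos': array([-1.34186597e-01,  3.26870474e-01, -1.93493040e-01,  1.05201829e+00,
        7.41731861e-07,  1.43658709e+00]), 'dq': array([-0.00117452, -0.00140045,  0.00251253, -0.00047939,  0.00275383,
       -0.00047066]), 'joint_torque': array([-1.63831678e-04, -4.44239044e+01,  2.63037515e+01,  7.96647771e-03,
       -2.12530945e-04,  1.93304103e-06]), 'position': array([5.49466416e+02, 9.10836993e-02, 2.30576289e+02]), 'eef_rot': array([-3.14137977e+00,  1.57112107e-03,  2.28028149e-05]), 'wrist_force': array([ 0.17747455, -0.17961595,  0.21417562]), 'wrist_torque': array([ 0.00796784,  0.0360242 , -0.03199891]), 'opening': 1.000563866570982} 18.700000000000003
```

View pics/scene0.png

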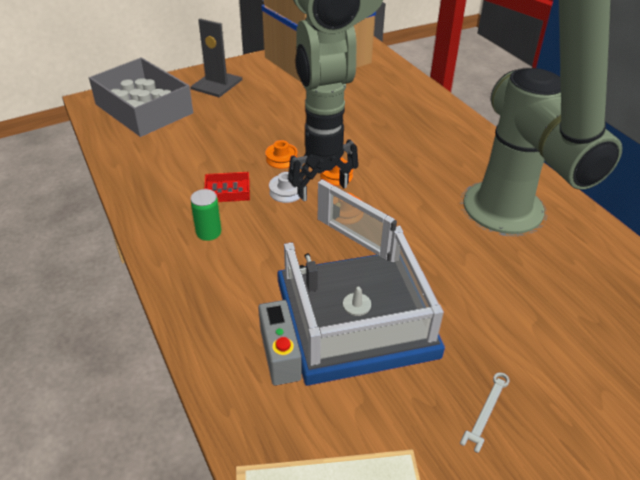

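View pics/side0.png

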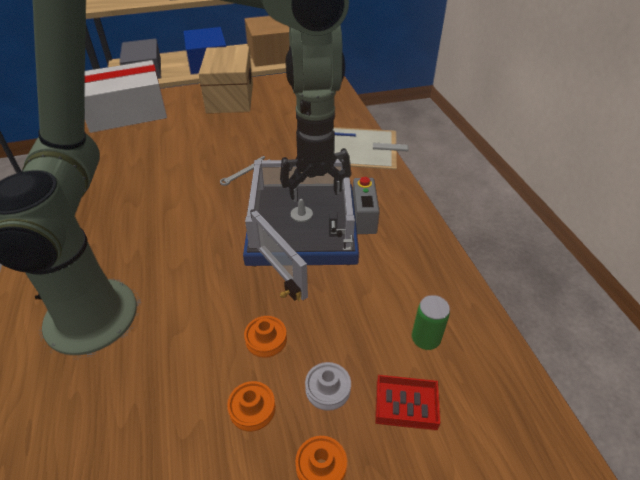

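The side view shows the silver pulley at (328,385) with orange look-alikes around it, the spindle at (301,210), the gate from its hinge at about (254,215) to its free edge at (303,275), the can at (430,322) and the tray at (407,401). The gate opens toward world −y.

```bash
cat >> h.py <<'E'
def circ(P,z0,z1,c,rad):
    Q=P.reshape(-1,3);m=(Q[:,2]>z0)&(Q[:,2]<z1)&(np.hypot(*(Q[:,:2]-c).T)<rad);return Q[m]
E
python3 - <<'E'
from h import *
C={}
for n in('scene','side'):
    f=np.load(n+'0.npz');C[n]=cloud(n,f['d'])
    print(n)
    im=f['im']; hsv=cv2.cvtColor(im,cv2.COLOR_BGR2HSV)
    P=C[n]
    # bench check
    print('bench z',np.median(P[...,2][(P[...,0]>300)&(P[...,0]<800)&(abs(P[...,2])<15)]))
    # pulley
    px={'side':(328,383),'scene':(287,184)}[n]
    c=onz(n,[px],40)[0][:2]; 
    m=(hsv[...,1]<60)&(np.hypot(P[...,0]-c[0],P[...,1]-c[1])<70)
    for lo,hi in((48,57),(22,30)):
        q=P[m&(P[...,2]>lo)&(P[...,2]<hi)]
        if len(q)<10: continue
        (x,y),r=cv2.minEnclosingCircle(q[:,:2].astype(np.float32)); print('pulley',lo,len(q),q.mean(0),(x,y),r)
    # spindle
    px={'side':(301,200),'scene':(359,289)}[n]
    c=onz(n,[px],105)[0]; print('tip approx',c)
    q=circ(P,56,66,c[:2],45); 
    if len(q): print('seat-ish',len(q),q.mean(0),np.histogram(q[:,2],10,(56,66))[0])
    q=circ(P,80,115,c[:2],25); print('spindle',len(q),q.mean(0),q[:,2].max())
    # blue housing top
    b=(hsv[...,0]>100)&(hsv[...,0]<125)&(hsv[...,1]>120)&(P[...,2]>45)&(P[...,2]<60)
    q=P[b]; 
    print('blue',len(q),cv2.minAreaRect(q[:,:2].astype(np.float32)))
    # high structure z 140-150 and gate top 165-175
    q=P[(P[...,2]>164)&(P[...,2]<174)&(P[...,1]<c[1]-70)&(P[...,1]>c[1]-400)&(abs(P[...,0]-c[0])<200)]
    print('gate top',len(q),cv2.minAreaRect(q[:,:2].astype(np.float32)) if len(q)>4 else q)
E
```

```text
scene
bench z 0.011188761457276541
pulley 48 70 [ 500.21610498 -318.8492057    51.46250784] (494.4624938964844, -316.78033447265625) 25.094087600708008
pulley 22 208 [ 512.11680664 -308.78398784   25.35267306] (495.3747253417969, -316.7398376464844) 48.360565185546875
tip approx [550.67050591 162.07114804 105.        ]
seat-ish 430 [554.83692242 164.92141835  59.40561803] [55 64 71 81 69 46 21 14  7  2]
spindle 94 [554.5666439  163.38336339  94.51013634] 111.60243043752075
blue 1179 ((-52.54815673828125, -313.4140625), (1938.7232666015625, 394.78643798828125), 38.084007263183594)
gate top 580 ((455.18609619140625, -20.784950256347656), (21.235952377319336, 219.49273681640625), 20.5843448638916)
side
bench z 1.3114393562382247
pulley 48 257 [ 489.75062505 -318.43905268   52.92387849] (489.7673034667969, -317.2513427734375) 22.127344131469727
pulley 22 944 [ 488.58053693 -321.4367632    25.3994613 ] (489.73046875, -317.96771240234375) 46.80880355834961
tip approx [550.61793276 160.4836749  105.        ]
seat-ish 337 [548.37920735 153.94092602  59.85716927] [71 41 26 26 33 59 46 22 10  3]
spindle 67 [548.99384855 153.84459419  95.13538379] 110.26302233124068
blue 411 ((20.53118896484375, 1058.023193359375), (267.9309387207031, 2477.72900390625), 26.922887802124023)
gate top 581 ((452.45684814453125, -22.776519775390625), (17.485448837280273, 221.05966186523438), 20.539297103881836)
```

View pics/wrist0.png

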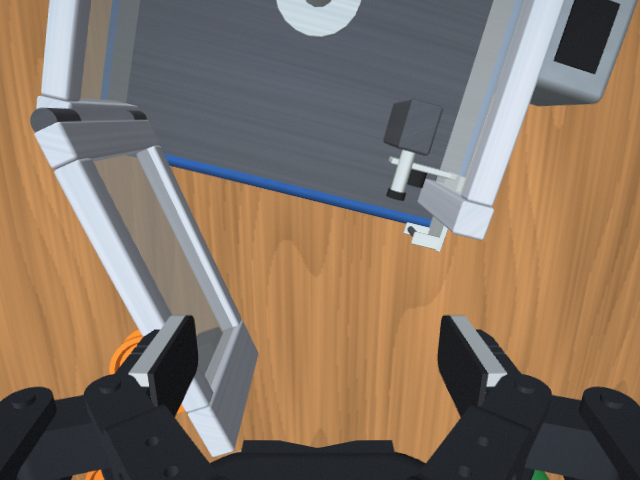

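The wrist view shows the gate leaf from its hinge at (50,120) to its free edge at (225,440), the latch post at (455,205) and the seat at (318,10). Depth puts the pulley near (491,−317) and the spindle near (550,160). I'll go over the pulley and look from close by.

>>> {"op": "servo_tool", "data": {
  "targets": [
    [-7.5,47,0,0,0,0,1],
    [-7.5,47,0,0,0,0,1],
    [-7.5,47,0,0,0,0,1],
    [-7.5,47,0,0,0,0,1],
    [-7.5,47,0,0,0,0,1],
    [-7.5,47,0,0,0,0,1],
    [-7.5,47,0,0,0,0,1],
    [-7.5,47,0,0,0,0,1]
  ]
}}

```text
time_s: 0.95
position: [489.3, -377.7, 231.0]
eef_rot: [-3.141, 0.0, -0.0]
wrist_force: [0.4, -0.1, 0.9]
opening: 1.004
```

>>> {"op": "servo_tool", "data": {
  "targets": [
    [0,0,0,0,0,0,1],
    [0,0,0,0,0,0,1]
  ]
}}

```text
time_s: 1.15
position: [489.2, -376.8, 230.5]
eef_rot: [-3.14, 0.001, -0.002]
wrist_force: [0.5, 1.0, 0.2]
opening: 1.005
```

```bash
cat >> h.py <<'E'
def pul(tag):
    s,im,d=grab('wrist'); np.savez(tag+'.npz',im=im,d=d); cv2.imwrite(f'pics/{tag}.png',im)
    return s,im,d
E
python3 - <<'E'
from h import *
s,im,d=pul('w1'); print(s['position'],s['eef_rot'],s['time_s'])
P=cloud('wrist',d,s); hsv=cv2.cvtColor(im,cv2.COLOR_BGR2HSV)
for lo,hi in((48,57),(22,30)):
    m=(hsv[...,1]<70)&(np.hypot(P[...,0]-491,P[...,1]+317)<65)&(P[...,2]>lo)&(P[...,2]<hi)
    q=P[m]; (x,y),r=cv2.minEnclosingCircle(q[:,:2].astype(np.float32)); print(lo,len(q),(x,y),r,np.median(q[:,2]))
    # ellipse of contour via pixels
    c=max(cv2.findContours(m.astype(np.uint8),cv2.RETR_EXTERNAL,cv2.CHAIN_APPROX_NONE)[0],key=cv2.contourArea)
    e=cv2.fitEllipse(cv2.convexHull(c)); print(e, onz('wrist',[e[0]],(lo>40)*26+26,s))
E
```

```text
[ 489.24482881 -376.76050265  230.48090162] [-3.14030620e+00  7.88526917e-04 -2.36677663e-03] 1.15
48 1627 (489.8858337402344, -318.4170227050781) 20.928848266601562 51.92910701882943
((318.66961669921875, 138.7781982421875), (55.559486389160156, 56.34239196777344), 179.90550231933594) [[ 489.90013485 -317.97342713   52.        ]]
22 5511 (489.9049987792969, -318.15191650390625) 46.202144622802734 24.29717026882878
((318.5086364746094, 135.8386688232422), (113.21321105957031, 115.13629150390625), 174.46170043945312) [[ 489.8297357  -316.84093855   26.        ]]
```

Pulley at (489.9, −318.0), with hub radius 20.9 and rim radius 46.2, both matching the given sizes. Descending on it.

>>> {"op": "servo_tool", "data": {
  "targets": [
    [0.6,-29.5,30,0,0,0,1],
    [0,-29.5,30,0,0,0,1],
    [0,0,42,0,0,0,1],
    [0,0,40,0,0,0,1],
    [0,0,30,0,0,0,1],
    [0,0,20,0,0,0,1],
    [0,0,8,0,0,0,1],
    [0,0,3,0,0,0,1]
  ]
}}

```text
time_s: 2.0
position: [490.6, -315.5, 27.9]
eef_rot: [-3.141, 0.001, 0.002]
wrist_force: [0.7, 0.5, -0.6]
opening: 1.001
```

>>> {"op": "servo_tool", "data": {
  "newtons": 45,
  "targets": [
    [0,0,0,0,0,0,1],
    [0,0,0,0,0,0,-1],
    [0,0,0,0,0,0,-1],
    [0,0,0,0,0,0,-1],
    [0,0,0,0,0,0,-1],
    [0,0,0,0,0,0,-1],
    [0,0,0,0,0,0,-1],
    [0,0,0,0,0,0,-1]
  ]
}}

```text
time_s: 2.8
position: [490.8, -317.5, 29.5]
eef_rot: [3.141, -0.001, -0.0]
wrist_force: [-1.7, 0.5, 6.7]
opening: 0.484
```

Gripped at about 41 mm, as the hub should give. Lifting and carrying it toward the stand.

>>> {"op": "servo_tool", "data": {
  "targets": [
    [0,0,-10,0,0,0,-1],
    [0,0,-30,0,0,0,-1],
    [0,0,-40,0,0,0,-1],
    [0,0,-40,0,0,0,-1],
    [0,0,-40,0,0,0,-1],
    [0,0,-30,0,0,0,-1],
    [0,0,-15,0,0,0,-1],
    [0,0,0,0,0,0,-1]
  ]
}}

```text
time_s: 3.6
position: [491.4, -317.7, 235.9]
eef_rot: [3.139, -0.003, -0.0]
wrist_force: [1.1, -0.6, -6.0]
opening: 0.483
```

>>> {"op": "servo_tool", "data": {
  "targets": [
    [5,-25,0,0,0,0,-1],
    [6,-40,0,0,0,0,-1],
    [6,-40,0,0,0,0,-1],
    [6,-40,0,0,0,0,-1],
    [6,-40,0,0,0,0,-1],
    [6,-40,0,0,0,0,-1],
    [6,-40,0,0,0,0,-1],
    [6,-40,0,0,0,0,-1]
  ]
}}

```text
time_s: 4.4
position: [536.3, -10.2, 231.5]
eef_rot: [-3.141, 0.003, -0.0]
wrist_force: [0.6, -0.1, -5.3]
opening: 0.481
```

>>> {"op": "servo_tool", "data": {
  "targets": [
    [6,-40,0,0,0,0,-1],
    [6,-35,0,0,0,0,-1],
    [1,-20,0,0,0,0,-1],
    [0,0,0,0,0,0,-1],
    [0,0,0,0,0,0,-1],
    [0,0,0,0,0,0,-1]
  ]
}}

```text
time_s: 5.0
position: [549.9, 82.2, 232.3]
eef_rot: [3.141, 0.002, -0.001]
wrist_force: [-0.1, 0.2, -6.1]
opening: 0.48
```

```bash
python3 - <<'E'
from h import *
s,im,d=pul('w2'); print(s['position'],s['eef_rot'],s['wrist_force'],s['opening'],s['time_s'])
E
```

```text
[549.93248396  82.24265625 232.31184489] [ 3.14113821e+00  1.90250248e-03 -8.82895232e-04] [-0.08695957  0.19261748 -6.08580552] 0.4801170335250028 5.0
```

View pics/w2.png

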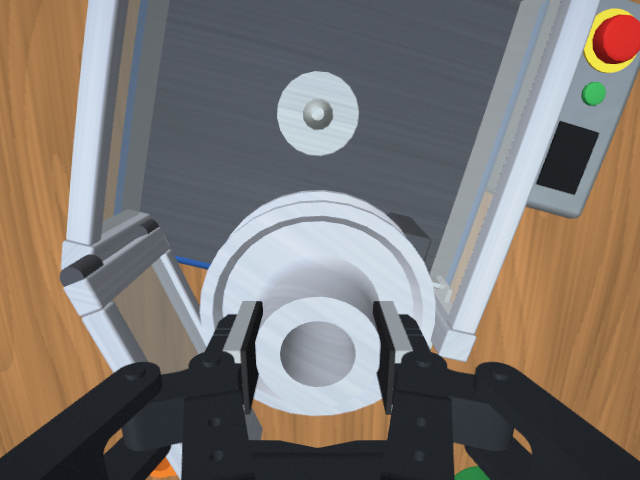

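The view shows the seat at (318,113) and the held pulley with its hub top at (318,354) and level rim. I'll measure both with the same camera, which cancels calibration error.

```bash
python3 - <<'E'
from h import *
f=np.load('w2.npz');im,d=f['im'],f['d'];s=sensors.state()
P=cloud('wrist',d,s)
def ell(m,name,z=None):
    c=max(cv2.findContours(m.astype(np.uint8),cv2.RETR_EXTERNAL,cv2.CHAIN_APPROX_NONE)[0],key=cv2.contourArea)
    e=cv2.fitEllipse(c); q=P[m]; z=z or np.median(q[:,2]); w=onz('wrist',c[:,0],z,s)
    A=np.c_[2*w[:,:2],np.ones(len(w))]; x=np.linalg.lstsq(A,(w[:,:2]**2).sum(1),rcond=None)[0]
    print(name,e,'z',np.median(q[:,2]),'centre',x[:2],'r',np.sqrt(x[2]+x[0]**2+x[1]**2),'onz',onz('wrist',[e[0]],z,s)[0])
v,u=np.mgrid[:480,:640]
g=cv2.cvtColor(im,cv2.COLOR_BGR2GRAY)
m=(g>140)&(np.hypot(u-318,v-113)<60)&(P[...,2]<66);ell(m,'seat',60)
m=(np.hypot(u-318,v-113)<25)&(P[...,2]>100); print('tip',P[m].mean(0),P[m][:,2].max())
# held pulley: hub top surface
near=(np.hypot(u-318,v-354)<75)
zt=P[...,2]; hh=zt[(np.hypot(u-318,v-354)<52)&(np.hypot(u-318,v-354)>44)&(g>150)]; top=np.median(hh); print('hub top z',top)
q=P[near&(abs(zt-top)<3)&(g>120)]; (x,y),r=cv2.minEnclosingCircle(q[:,:2].astype(np.float32)); print('hub top',(x,y),r)
A=np.c_[q[:,:2],np.ones(len(q))];print('tilt hub',np.linalg.lstsq(A,q[:,2],rcond=None)[0][:2])
bore=(np.hypot(u-318,v-354)<50)&(zt<top-4); bore=cv2.morphologyEx(bore.astype(np.uint8),cv2.MORPH_OPEN,np.ones((3,3)))>0;ell(bore,'bore',top)
rm=(g>100)&(abs(zt-(top-26))<3)&(np.hypot(u-318,v-310)<140); q=P[rm]; print('rim',len(q),np.median(q[:,2]))
A=np.c_[q[:,:2],np.ones(len(q))];print('tilt rim',np.linalg.lstsq(A,q[:,2],rcond=None)[0][:2])
c=max(cv2.findContours(rm.astype(np.uint8),cv2.RETR_EXTERNAL,cv2.CHAIN_APPROX_NONE)[0],key=cv2.contourArea)[:,0]
c=c[c[:,1]<300]; w=onz('wrist',c,top-26,s)
A=np.c_[2*w[:,:2],np.ones(len(w))]; x=np.linalg.lstsq(A,(w[:,:2]**2).sum(1),rcond=None)[0];print('rim circ',x[:2],np.sqrt(x[2]+x[0]**2+x[1]**2))
# bench / gate for later
E
```

```text
seat ((317.4869689941406, 112.9918212890625), (80.96328735351562, 83.57695770263672), 0.05206812918186188) z 60.249051927944095 centre [549.78569622 158.51141985] r 29.369911276154916 onz [549.78995116 159.16457572  60.        ]
tip [549.84895207 158.33624473 112.46737852] 375.09623904284786
hub top z 254.96187717962172
hub top (550.711181640625, 80.82813262939453) 22.03680419921875
tilt hub [-0.00241422 -0.00202082]
bore ((317.5293273925781, 349.6349182128906), (56.599117279052734, 71.57029724121094), 89.51072692871094) z 236.12951049143328 centre [549.92079933  82.6967389 ] r 11.15770473540475 onz [549.92608575  82.97743508 254.96187718]
rim 11430 228.67655805988747
tilt rim [-0.00039603 -0.00260121]
rim circ [549.86281294  85.37006434] 39.43573175698738
```

The pulley sits 29.3 mm below the TCP at its underside and is level. The needed shift is about +76.7 mm in world y. Moving over and coming down to just above the tip.

>>> {"op": "servo_tool", "data": {
  "targets": [
    [0,-20,0,0,0,0,-1],
    [0,-30,0,0,0,0,-1],
    [-0.2,-26.7,0,0,0,0,-1],
    [0,0,20,0,0,0,-1],
    [0,0,30,0,0,0,-1],
    [0,0,25,0,0,0,-1],
    [0,0,10,0,0,0,-1],
    [0,0,0,0,0,0,-1]
  ]
}}

```text
time_s: 5.85
position: [549.3, 158.7, 146.8]
eef_rot: [3.141, 0.003, -0.001]
wrist_force: [-0.7, 0.2, -5.1]
opening: 0.483
```

>>> {"op": "servo_tool", "data": {
  "targets": [
    [0,0,0,0,0,0,-1],
    [0,0,0,0,0,0,-1]
  ]
}}

```text
time_s: 6.05
position: [551.7, 159.6, 149.9]
eef_rot: [-3.141, -0.003, -0.0]
wrist_force: [0.9, -0.9, -5.3]
opening: 0.483
```

```bash
python3 - <<'E'
from h import *
s=sensors.state(); print(s['position'],s['eef_rot'],s['wrist_force'])
im,d=cams.read_camera('side'); cv2.imwrite('pics/s3.png',cv2.resize(im[120:300,180:420],None,fx=3,fy=3,interpolation=cv2.INTER_CUBIC))
E
```

```text
[551.74121401 159.61700527 149.89418896] [-3.14114097e+00 -2.84629291e-03 -4.80493867e-04] [ 0.94244658 -0.85469047 -5.27743605]
```

View pics/s3.png

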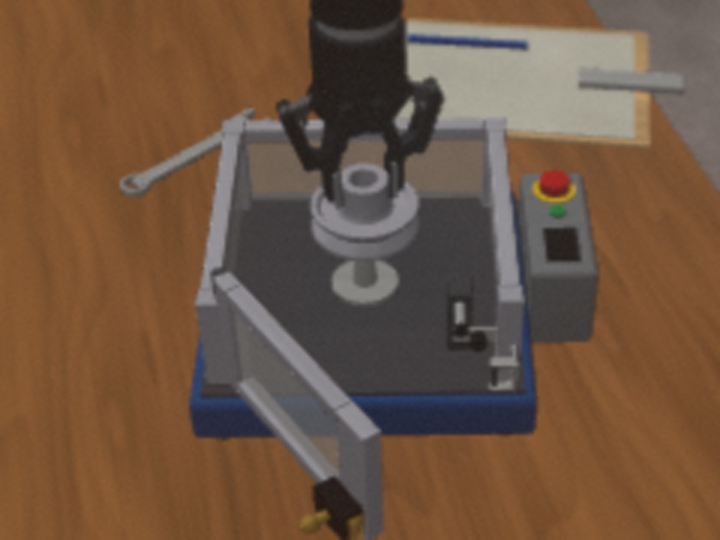

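The side crop shows the pulley hanging directly over the spindle, with the tip just under the bore. Lowering in steps while watching the force.

>>> {"op": "servo_tool", "data": {
  "targets": [
    [0,0,5,0,0,0,-1],
    [0,0,6,0,0,0,-1],
    [0,0,6,0,0,0,-1],
    [0,0,6,0,0,0,-1],
    [0,0,6,0,0,0,-1],
    [0,0,6,0,0,0,-1],
    [0,0,0,0,0,0,-1]
  ]
}}

```text
time_s: 6.8
position: [549.6, 159.6, 112.1]
eef_rot: [3.141, 0.002, 0.0]
wrist_force: [-0.1, 0.7, -4.9]
opening: 0.478
```

>>> {"op": "servo_tool", "data": {
  "targets": [
    [0,0,4,0,0,0,-1],
    [0,0,4,0,0,0,-1],
    [0,0,4,0,0,0,-1],
    [0,0,3,0,0,0,-1],
    [0,0,0,0,0,0,-1]
  ]
}}

```text
time_s: 7.3
position: [550.0, 159.6, 97.7]
eef_rot: [3.141, 0.001, -0.0]
wrist_force: [-0.7, 0.3, -5.3]
opening: 0.478
```

>>> {"op": "servo_tool", "data": {
  "targets": [
    [0,0,2,0,0,0,-1],
    [0,0,2,0,0,0,-1],
    [0,0,2,0,0,0,-1],
    [0,0,1,0,0,0,-1],
    [0,0,0,0,0,0,-1]
  ]
}}

```text
time_s: 7.8
position: [550.3, 159.7, 91.1]
eef_rot: [3.142, 0.0, -0.0]
wrist_force: [0.3, -0.3, -5.7]
opening: 0.479
```

>>> {"op": "servo_tool", "data": {
  "targets": [
    [0,0,0.7,0,0,0,-1],
    [0,0,0.6,0,0,0,-1],
    [0,0,0,0,0,0,-1]
  ]
}}

```text
time_s: 8.1
position: [550.4, 159.7, 89.9]
eef_rot: [3.142, 0.0, -0.0]
wrist_force: [-1.1, -0.8, -5.5]
opening: 0.476
```

>>> {"op": "servo_tool", "data": {
  "targets": [
    [0,0,0.7,0,0,0,-1],
    [0,0,0.5,0,0,0,-1],
    [0,0,0,0,0,0,-1]
  ]
}}

```text
time_s: 8.4
position: [550.5, 159.8, 89.5]
eef_rot: [-3.142, -0.001, 0.0]
wrist_force: [-2.0, -0.8, 2.6]
opening: 0.475
```

>>> {"op": "servo_tool", "data": {
  "targets": [
    [0,0,0.5,0,0,0,-1],
    [0,0,0.5,0,0,0,-1],
    [0,0,0,0,0,0,-1]
  ]
}}

```text
time_s: 8.7
position: [550.5, 159.8, 89.5]
eef_rot: [-3.142, -0.001, 0.0]
wrist_force: [-5.0, -1.1, 10.7]
opening: 0.477
```

Contact at TCP z 89.5, where the seat should be. I'll ease off 1 mm, open, then check before backing out.

>>> {"op": "servo_tool", "data": {
  "targets": [
    [0,0,-1,0,0,0,-1],
    [0,0,0,0,0,0,0.3],
    [0,0,0,0,0,0,0.6],
    [0,0,0,0,0,0,0.6],
    [0,0,0,0,0,0,0.6],
    [0,0,0,0,0,0,0.6],
    [0,0,0,0,0,0,0.6]
  ]
}}

```text
time_s: 9.4
position: [550.5, 159.7, 88.7]
eef_rot: [-3.142, -0.0, -0.0]
wrist_force: [0.4, 0.4, 0.2]
opening: 0.802
```

>>> {"op": "servo_tool", "data": {
  "targets": [
    [0,0,-10,0,0,0,0.6],
    [0,0,-30,0,0,0,0.6],
    [0,0,-40,0,0,0,0.6],
    [0,0,-40,0,0,0,0.6],
    [0,15,-20,0,0,0,0.6],
    [0,30,0,0,0,0,0.6],
    [0,30,0,0,0,0,0.6],
    [0,0,0,0,0,0,0.6]
  ]
}}

```text
time_s: 10.2
position: [550.7, 82.0, 229.9]
eef_rot: [3.14, -0.001, -0.004]
wrist_force: [-0.1, 0.3, 0.4]
opening: 0.801
```

>>> {"op": "servo_tool", "data": {
  "targets": [
    [0,0,0,0,0,0,0.6],
    [0,0,0,0,0,0,0.6]
  ]
}}

```text
time_s: 10.4
position: [550.4, 85.3, 229.0]
eef_rot: [-3.141, -0.0, 0.0]
wrist_force: [0.9, -0.2, -0.4]
opening: 0.793
```

```bash
python3 - <<'E'
from h import *
s,im,d=pul('w4'); print(s['position'],s['eef_rot'],s['wrist_force'],s['time_s'])
P=cloud('wrist',d,s);g=cv2.cvtColor(im,cv2.COLOR_BGR2GRAY)
r=np.hypot(P[...,0]-549.8,P[...,1]-158.5)
for n,lo,hi,R0 in(('hub',108,117,30),('rim',82,90,60)):
    q=P[(r<R0)&(P[...,2]>lo)&(P[...,2]<hi)&(g>110)]
    A=np.c_[q[:,:2],np.ones(len(q))];t=np.linalg.lstsq(A,q[:,2],rcond=None)[0][:2]
    print(n,len(q),cv2.minEnclosingCircle(q[:,:2].astype(np.float32)),np.median(q[:,2]),t)
q=P[(P[...,2]>160)&(P[...,2]<176)&(P[...,1]<120)&(P[...,0]<520)&(P[...,0]>370)]
print('gate top',len(q),cv2.minAreaRect(q[:,:2].astype(np.float32)))
E
```

```text
[550.41525035  85.30474561 229.04788829] [-3.14121263e+00 -1.94754041e-04  4.85398843e-04] [ 0.94935183 -0.18414951 -0.38692143] 10.4
hub 2588 ((550.2313842773438, 158.99880981445312), 21.215959548950195) 111.85408896570777 [ 0.00104408 -0.00095708]
rim 8114 ((550.1378784179688, 158.7222900390625), 46.227195739746094) 84.3720967298901 [7.60070795e-05 1.27980484e-03]
gate top 4096 ((426.1802062988281, 47.37458419799805), (17.528913497924805, 70.6548080444336), 20.833097457885742)
```

View pics/w4.png

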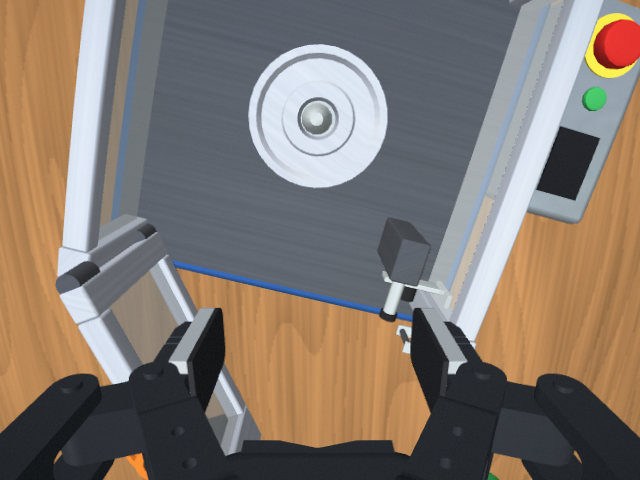

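The pulley is seated: hub top at z 111.9, tilt about 0.001, and centred within 1 mm. Now the stand's yaw and the gate geometry.

```bash
python3 - <<'E'
from h import *
s=dict(sensors.state()); s['position']=np.array([550.2,84.0,229.5])
f=np.load('w4.npz');im,d=f['im'],f['d']
hsv=cv2.cvtColor(im,cv2.COLOR_BGR2HSV)
b=(hsv[...,0]>100)&(hsv[...,0]<125)&(hsv[...,1]>150); b[:240]=0; b[:,:180]=0; b[:,400:]=0
v,u=np.nonzero(b); 
pts=[]
for x in np.unique(u):
    c=v[u==x]; pts.append((x,c.min()))
w=onz('wrist',pts,54,s)
vx,vy,x0,y0=cv2.fitLine(w[:,:2].astype(np.float32),cv2.DIST_HUBER,0,.01,.01).ravel()
a=np.arctan2(vy,vx); print('front edge dir deg',np.degrees(a),(x0,y0),len(w))
c=np.array([550.0,158.7]); n=np.array([vy,-vx]); n*=np.sign(-n[1]); print('dist of edge from spindle',(np.array([x0,y0])-c)@n,n)
Y=np.array([-vx,-vy])*np.sign(vx)   # to hinge
P={}
Q=[]
for cam in('scene','side'):
    g=np.load(cam+'0.npz');C=cloud(cam,g['d']).reshape(-1,3)
    q=C[(C[:,2]>164)&(C[:,2]<174)&(abs(C[:,0]-453)<60)&(abs(C[:,1]+22)<125)]
    l=cv2.fitLine(q[:,:2].astype(np.float32),cv2.DIST_HUBER,0,.01,.01).ravel(); e=l[:2]*np.sign(l[1]); t=(q[:,:2]-l[2:])@e
    print(cam,'gate dir',np.degrees(np.arctan2(e[1],e[0])),'ends',l[2:]+e*np.percentile(t,.5),l[2:]+e*np.percentile(t,99.5), 'angle',np.arccos(e@Y))
    fr=l[2:]+e*np.percentile(t,.5); h=fr+212*e; print('hinge est',h,'in stand (out,hinge)',(h-c)@n,(h-c)@Y)
    # housing plane check, latch post top: fence tops
E
```

```text
front edge dir deg -14.081224 (np.float32(521.24347), np.float32(24.326561)) 205
dist of edge from spindle 137.33214330449908 [-0.24329719 -0.9699518 ]
scene gate dir 110.64665 ends [ 495.39449754 -120.83921998] [418.94429988  82.05143695] angle 0.9646805
hinge est [420.64249864  77.5445996 ] in stand (out,hinge) 110.18914390358258 105.7256615546093
side gate dir 110.64929 ends [ 489.14273724 -125.54087214] [412.59899377  77.56965513] angle 0.9646344
hinge est [414.38159069  72.83949895] in stand (out,hinge) 116.2761260894853 110.65370277373593
```

Stand yaw is −14.1°, hinge near (418,75) and gate angle about 0.965. The gate has 55° of swing to go. I'll go to its outside with the fingers shut and the tool turned square to the stand.

>>> {"op": "servo_tool", "data": {
  "targets": [
    [-20,32,0,0,0,0,-1],
    [-21,33,0,0,0,0,-1],
    [-21,33,0,0,0,0,-1],
    [-21,33,0,0,0,0,-1],
    [-21,33,0,0,0,0,-1],
    [-20,34,0,0,0,0,-1],
    [0,0,0,0,0,7.04,-1],
    [0,0,0,0,0,7.04,-1]
  ]
}}

```text
time_s: 11.25
position: [426.1, -113.7, 229.0]
eef_rot: [-3.141, -0.0, -0.252]
wrist_force: [-0.2, 0.4, 0.1]
opening: -0.0
```

>>> {"op": "servo_tool", "data": {
  "targets": [
    [0,0,0,0,0,0,-1],
    [0,0,0,0,0,0,-1],
    [0,0,0,0,0,0,-1]
  ]
}}

```text
time_s: 11.55
position: [426.6, -112.7, 228.7]
eef_rot: [-3.142, 0.0, -0.243]
wrist_force: [0.5, 0.3, 0.4]
opening: -0.001
```

```bash
cat >> h.py <<'E'
H=np.array([418,75.4]);N=np.array([-.243,-.970]);X=np.array([.970,-.243])
def loc(s): p=np.array(s['position'][:2])-H; return np.array([p@X,p@N,s['position'][2]])
E
python3 - <<'E'
from h import *
s,im,d=pul('w5'); print(s['position'],s['eef_rot'],s['wrist_force'],s['time_s'],'local',loc(s))
C=cloud('wrist',d,s).reshape(-1,3); q=C[(C[:,2]>164)&(C[:,2]<174)&(C[:,1]>-160)&(C[:,1]<100)]
if len(q)>5: print(len(q),cv2.minAreaRect(q[:,:2].astype(np.float32)))
E
```

```text
[ 426.60362348 -112.74388348  228.73461917] [-3.14157148e+00  1.63428493e-04 -2.42770417e-01] [0.46858568 0.29109644 0.40114682] 11.55 local [ 54.06447846 180.40888647 228.73461917]
10534 ((463.5829772949219, -52.83100128173828), (16.50686264038086, 152.8911590576172), 20.7573299407959)
```

View pics/w5.png

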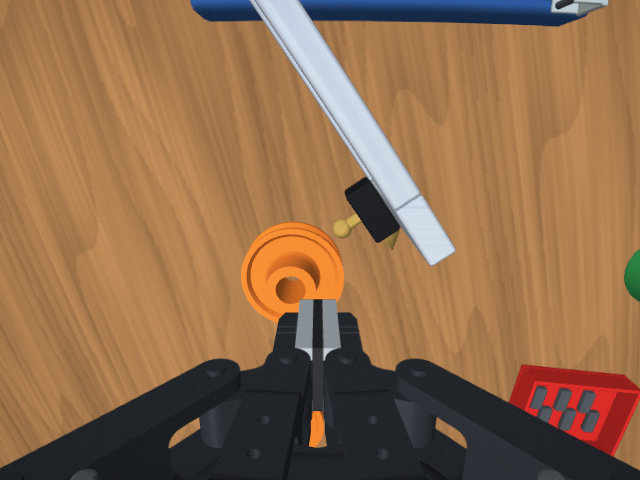

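The latch knob sticks out at (342,228) but stays below 96 mm, so the fingers clear it when pushing at z 150. Descending beside the gate, then sweeping it shut slowly.

>>> {"op": "servo_tool", "data": {
  "targets": [
    [0,0,35,0,0,0,-1],
    [0,0,35,0,0,0,-1],
    [0,0,8,0,0,0,-1],
    [8,-4,0,0,0,0,-1],
    [8,-4,0,0,0,0,-1],
    [7,-4,0,0,0,0,-1],
    [4,-3,0,0,0,0,-1],
    [4,-3,0,0,0,0,-1]
  ]
}}

```text
time_s: 12.4
position: [461.9, -103.4, 151.5]
eef_rot: [3.141, -0.001, -0.245]
wrist_force: [-0.9, 0.7, 1.0]
opening: -0.002
```

>>> {"op": "servo_tool", "data": {
  "targets": [
    [5,-4,0,0,0,0,-1],
    [5,-4,0,0,0,0,-1],
    [6,-5,0,0,0,0,-1],
    [6,-5,0,0,0,0,-1],
    [0,0,0,0,0,0,-1]
  ]
}}

```text
time_s: 12.9
position: [487.6, -90.9, 150.8]
eef_rot: [-3.141, -0.001, -0.245]
wrist_force: [-0.8, 0.2, -0.1]
opening: -0.001
```

```bash
cat > g.py <<'E'
from h import *
s,im,d=pul('wg'); L=loc(s); print('local',L,'F tool xyz',s['wrist_force'][:2]@X,s['wrist_force'][:2]@N,s['wrist_force'][2],s['time_s'])
C=cloud('wrist',d,s).reshape(-1,3); q=C[(C[:,2]>164)&(C[:,2]<173)]
p=(q[:,:2]-H)@np.c_[X,N]; p=p[(p[:,0]>0)&(p[:,0]<225)&(p[:,1]>-25)&(p[:,1]<200)]
l=cv2.fitLine(p.astype(np.float32),cv2.DIST_HUBER,0,.01,.01).ravel(); print(len(p),'gate angle',np.arctan(l[1]/l[0]),'a range',p[:,0].min(),p[:,0].max())
E
python3 g.py
```

```text
local [107.95674125 144.34974559 150.79271269] F tool xyz -0.8335222208624674 -0.04768996840180037 -0.11496952566915171 12.9
28751 gate angle 0.7594302 a range 23.5291314475025 155.53994013109545
```

The gate follows (0.76 rad). Continuing along the arc.

>>> {"op": "servo_tool", "data": {
  "targets": [
    [6,-6,0,0,0,0,-1],
    [6,-6,0,0,0,0,-1],
    [6.5,-7,0,0,0,0,-1],
    [5.5,-7,0,0,0,0,-1],
    [5,-7,0,0,0,0,-1],
    [5,-8,0,0,0,0,-1],
    [4.5,-8,0,0,0,0,-1],
    [4,-8,0,0,0,0,-1]
  ]
}}

```text
time_s: 13.75
position: [542.3, -45.7, 150.8]
eef_rot: [3.142, -0.0, -0.246]
wrist_force: [0.5, -0.8, -0.2]
opening: -0.003
```

>>> {"op": "servo_tool", "data": {
  "targets": [
    [3.5,-8,0,0,0,0,-1],
    [3,-7,0,0,0,0,-1],
    [2,-6,0,0,0,0,-1],
    [1.5,-4,0,0,0,0,-1],
    [0,0,0,0,0,0,-1],
    [0,0,0,0,0,0,-1]
  ]
}}

```text
time_s: 14.35
position: [557.3, -24.5, 150.7]
eef_rot: [3.142, 0.0, -0.246]
wrist_force: [-0.4, -1.0, -0.4]
opening: 0.002
```

```bash
python3 g.py
```

```text
local [159.41496836  63.0110828  150.73944367] F tool xyz -0.18827347603514077 1.081633307809927 -0.35771652777976526 14.35
24351 gate angle 0.2379785 a range 57.25763710486246 205.82668121307975
```

>>> {"op": "servo_tool", "data": {
  "targets": [
    [1,-4,0,0,0,0,-1],
    [1,-4,0,0,0,0,-1],
    [1,-4,0,0,0,0,-1],
    [1,-3,0,0,0,0,-1],
    [0.6,-2,0,0,0,0,-1],
    [0,-1,0,0,0,0,-1],
    [0,0,0,0,0,0,-1],
    [0,0,0,0,0,0,-1]
  ]
}}

```text
time_s: 15.2
position: [566.3, -8.1, 150.8]
eef_rot: [-3.142, 0.0, -0.246]
wrist_force: [0.9, -0.1, -0.5]
opening: -0.003
```

```bash
python3 g.py
```

```text
local [164.12720832  45.01141378 150.77220844] F tool xyz 0.8985747090176535 -0.15631323691780002 -0.45503326378719566 15.2
23477 gate angle 0.14267999 a range 59.00280118646122 208.99899100326022
```

>>> {"op": "servo_tool", "data": {
  "targets": [
    [0.3,-1.5,0,0,0,0,-1],
    [0.3,-1.5,0,0,0,0,-1],
    [0.2,-1.5,0,0,0,0,-1],
    [0.2,-1.5,0,0,0,0,-1],
    [0,0,0,0,0,0,-1]
  ]
}}

```text
time_s: 15.75
position: [568.9, -2.3, 150.8]
eef_rot: [-3.141, -0.0, -0.245]
wrist_force: [0.1, -0.6, -0.5]
opening: 0.004
```

>>> {"op": "servo_tool", "data": {
  "targets": [
    [0,-1,0,0,0,0,-1],
    [0,-1,0,0,0,0,-1],
    [0,-1,0,0,0,0,-1],
    [0,0,0,0,0,0,-1]
  ]
}}

```text
time_s: 16.15
position: [569.5, 0.5, 150.8]
eef_rot: [-3.141, 0.0, -0.246]
wrist_force: [-0.1, 0.5, 0.3]
opening: 0.005
```

>>> {"op": "servo_tool", "data": {
  "targets": [
    [0,-1,0,0,0,0,-1],
    [0,-1,0,0,0,0,-1],
    [0,0,0,0,0,0,-1]
  ]
}}

```text
time_s: 16.45
position: [570.0, 2.4, 150.8]
eef_rot: [-3.141, 0.0, -0.246]
wrist_force: [-0.6, 0.9, -0.0]
opening: -0.001
```

>>> {"op": "servo_tool", "data": {
  "targets": [
    [0,-1,0,0,0,0,-1],
    [0,-1,0,0,0,0,-1],
    [0,0,0,0,0,0,-1]
  ]
}}

```text
time_s: 16.75
position: [570.3, 3.6, 150.8]
eef_rot: [3.14, -0.0, -0.246]
wrist_force: [-0.0, -2.8, 0.3]
opening: -0.001
```

>>> {"op": "servo_tool", "data": {
  "targets": [
    [0,-1,0,0,0,0,-1],
    [0,-1,0,0,0,0,-1],
    [0,0,0,0,0,0,-1]
  ]
}}

```text
time_s: 17.05
position: [570.6, 4.5, 150.8]
eef_rot: [3.138, -0.0, -0.247]
wrist_force: [-1.0, -7.3, 0.7]
opening: -0.002
```

The climb has started (7 N). Small steps now, one reading per millimetre.

>>> {"op": "servo_tool", "data": {
  "targets": [
    [0,-0.6,0,0,0,0,-1],
    [0,-0.4,0,0,0,0,-1],
    [0,0,0,0,0,0,-1]
  ]
}}

```text
time_s: 17.35
position: [570.8, 4.9, 150.8]
eef_rot: [3.137, -0.0, -0.247]
wrist_force: [-1.1, -8.5, 1.6]
opening: -0.003
```

>>> {"op": "servo_tool", "data": {
  "targets": [
    [0,-0.6,0,0,0,0,-1],
    [0,-0.4,0,0,0,0,-1],
    [0,0,0,0,0,0,-1]
  ]
}}

```text
time_s: 17.65
position: [571.0, 5.6, 150.8]
eef_rot: [3.136, -0.0, -0.248]
wrist_force: [-2.2, -8.9, 0.5]
opening: 0.001
```

>>> {"op": "servo_tool", "data": {
  "targets": [
    [0,-0.6,0,0,0,0,-1],
    [0,-0.4,0,0,0,0,-1],
    [0,0,0,0,0,0,-1]
  ]
}}

```text
time_s: 17.95
position: [571.2, 6.3, 150.8]
eef_rot: [3.136, -0.0, -0.248]
wrist_force: [-2.1, -9.6, 0.4]
opening: -0.002
```

>>> {"op": "servo_tool", "data": {
  "targets": [
    [0,-0.6,0,0,0,0,-1],
    [0,-0.4,0,0,0,0,-1],
    [0,0,0,0,0,0,-1]
  ]
}}

```text
time_s: 18.25
position: [571.5, 7.0, 150.8]
eef_rot: [3.135, -0.0, -0.248]
wrist_force: [-2.2, -10.4, 0.7]
opening: -0.003
```

>>> {"op": "servo_tool", "data": {
  "targets": [
    [0,-0.6,0,0,0,0,-1],
    [0,-0.4,0,0,0,0,-1],
    [0,0,0,0,0,0,-1]
  ]
}}

```text
time_s: 18.55
position: [571.7, 7.7, 150.8]
eef_rot: [3.135, -0.001, -0.248]
wrist_force: [-1.7, -10.7, 0.4]
opening: 0.001
```

>>> {"op": "servo_tool", "data": {
  "targets": [
    [0,-0.6,0,0,0,0,-1],
    [0,-0.4,0,0,0,0,-1],
    [0,0,0,0,0,0,-1]
  ]
}}

```text
time_s: 18.85
position: [572.0, 8.7, 150.8]
eef_rot: [3.135, -0.001, -0.248]
wrist_force: [-1.9, -12.4, 0.6]
opening: -0.0
```

>>> {"op": "servo_tool", "data": {
  "targets": [
    [0,-0.5,0,0,0,0,-1],
    [0,-0.3,0,0,0,0,-1],
    [0,0,0,0,0,0,-1]
  ]
}}

```text
time_s: 19.15
position: [572.0, 8.8, 150.8]
eef_rot: [3.133, -0.001, -0.248]
wrist_force: [-2.5, -13.6, 1.8]
opening: -0.0
```

>>> {"op": "servo_tool", "data": {
  "targets": [
    [0,-0.4,0,0,0,0,-1],
    [0,0,0,0,0,0,-1]
  ]
}}

```text
time_s: 19.35
position: [572.1, 8.9, 150.8]
eef_rot: [3.133, -0.001, -0.249]
wrist_force: [-2.6, -13.0, 1.8]
opening: 0.0
```

Position hardly advanced in the last two steps while the force rose steeply. It's either the stop, meaning already latched, or a stiff spot, so I'll ease off gently and see whether the gate follows.

>>> {"op": "servo_tool", "data": {
  "targets": [
    [0,1,0,0,0,0,-1],
    [0,0.5,0,0,0,0,-1],
    [0,0,0,0,0,0,-1]
  ]
}}

```text
time_s: 19.65
position: [571.9, 8.2, 150.8]
eef_rot: [3.134, -0.001, -0.248]
wrist_force: [-1.8, -10.2, 0.9]
opening: 0.0
```

>>> {"op": "servo_tool", "data": {
  "targets": [
    [0,1,0,0,0,0,-1],
    [0,0.5,0,0,0,0,-1],
    [0,0,0,0,0,0,-1]
  ]
}}

```text
time_s: 19.95
position: [572.1, 8.9, 150.8]
eef_rot: [3.139, -0.001, -0.247]
wrist_force: [0.2, -5.2, -0.2]
opening: -0.003
```

```bash
python3 g.py
```

```text
local [165.59943421  27.04711285 150.81205996] F tool xyz 1.4452138816566136 5.024852329640152 -0.22916981521517357 19.95
23013 gate angle 0.039728075 a range 57.57068774726861 210.26655920783713
```

Force dropped to 5 N while the TCP stayed forward, which looks like the latched state. Backing fully off to verify.

>>> {"op": "servo_tool", "data": {
  "targets": [
    [0,1,0,0,0,0,-1],
    [0,1,0,0,0,0,-1],
    [0,0,0,0,0,0,-1]
  ]
}}

```text
time_s: 20.3
position: [571.3, 6.8, 150.8]
eef_rot: [3.138, -0.0, -0.247]
wrist_force: [-0.6, -7.1, -0.2]
opening: 0.0
```

>>> {"op": "servo_tool", "data": {
  "targets": [
    [0,2,0,0,0,0,-1],
    [0,2,0,0,0,0,-1],
    [0,2,0,0,0,0,-1],
    [0,0,0,0,0,0,-1],
    [0,0,0,0,0,0,-1]
  ]
}}

```text
time_s: 20.8
position: [570.0, 3.2, 150.8]
eef_rot: [-3.14, 0.0, -0.245]
wrist_force: [0.1, 0.3, -0.5]
opening: 0.0
```

```bash
python3 g.py
```

```text
local [165.00583215  33.13112785 150.76575985] F tool xyz 0.03494267022005114 -0.2782913658805947 -0.5328308900899514 20.8
23239 gate angle 0.07392943 a range 57.78859566980696 210.00097069314148
```

The gate followed back to 0.074, so it wasn't latched: I stopped just short of the peak. I'll move 12 mm nearer the free edge for more leverage and press on past it.

>>> {"op": "servo_tool", "data": {
  "targets": [
    [0,3,0,0,0,0,-1],
    [12,0,0,0,0,0,-1],
    [0,-3,0,0,0,0,-1],
    [0,-2,0,0,0,0,-1],
    [0,-2,0,0,0,0,-1],
    [0,-1.5,0,0,0,0,-1],
    [0,-1,0,0,0,0,-1],
    [0,0,0,0,0,0,-1]
  ]
}}

```text
time_s: 21.65
position: [583.5, 2.8, 151.0]
eef_rot: [3.135, -0.002, -0.248]
wrist_force: [0.8, -10.1, -1.4]
opening: 0.0
```

>>> {"op": "servo_tool", "data": {
  "targets": [
    [0,-0.7,0,0,0,0,-1],
    [0,-0.7,0,0,0,0,-1],
    [0,-0.6,0,0,0,0,-1],
    [0,0,0,0,0,0,-1]
  ]
}}

```text
time_s: 22.05
position: [584.0, 4.1, 151.0]
eef_rot: [3.134, -0.003, -0.248]
wrist_force: [1.8, -11.5, -0.3]
opening: 0.0
```

>>> {"op": "servo_tool", "data": {
  "targets": [
    [0,-0.6,0,0,0,0,-1],
    [0,-0.4,0,0,0,0,-1],
    [0,0,0,0,0,0,-1]
  ]
}}

```text
time_s: 22.35
position: [583.6, 8.9, 150.8]
eef_rot: [-3.141, 0.0, -0.246]
wrist_force: [-0.4, -0.8, 0.8]
opening: -0.003
```

>>> {"op": "servo_tool", "data": {
  "targets": [
    [0,-0.6,0,0,0,0,-1],
    [0,-0.4,0,0,0,0,-1],
    [0,0,0,0,0,0,-1]
  ]
}}

```text
time_s: 22.65
position: [583.8, 9.7, 150.8]
eef_rot: [3.141, 0.0, -0.246]
wrist_force: [-1.4, -2.5, 1.2]
opening: -0.0
```

A clear snap: the force fell from 11.7 N to under 1 N with a jump of about 4 mm. Backing off and checking.

>>> {"op": "servo_tool", "data": {
  "targets": [
    [0,2,0,0,0,0,-1],
    [0,4,0,0,0,0,-1],
    [0,8,0,0,0,0,-1],
    [0,15,0,0,0,0,-1],
    [0,15,0,0,0,0,-1],
    [0,0,0,0,0,0,-1],
    [0,0,0,0,0,0,-1],
    [0,0,0,0,0,0,-1]
  ]
}}

```text
time_s: 23.45
position: [573.5, -33.0, 150.8]
eef_rot: [-3.141, -0.0, -0.246]
wrist_force: [0.4, 0.3, -0.9]
opening: 0.0
```

```bash
python3 g.py; python3 - <<'E'
from h import *
im,d=cams.read_camera('side'); cv2.imwrite('pics/s6.png',cv2.resize(im[120:320,180:460],None,fx=2.8,fy=2.8,interpolation=cv2.INTER_CUBIC))
f=np.load('wg.npz'); s=sensors.state(); P=cloud('wrist',f['d'],s); r=np.hypot(P[...,0]-550,P[...,1]-158.7)
q=P[(r<30)&(P[...,2]>106)&(P[...,2]<118)]; print('hub',len(q),q.mean(0) if len(q) else '')
E
```

```text
local [177.18284062  67.33796437 150.81265965] F tool xyz 0.2918006516700731 -0.36518278845796326 -0.9405478631898659 23.45
24041 gate angle 0.024518285 a range 77.57852140555322 210.2712271648522
hub 0
```

View pics/s6.png

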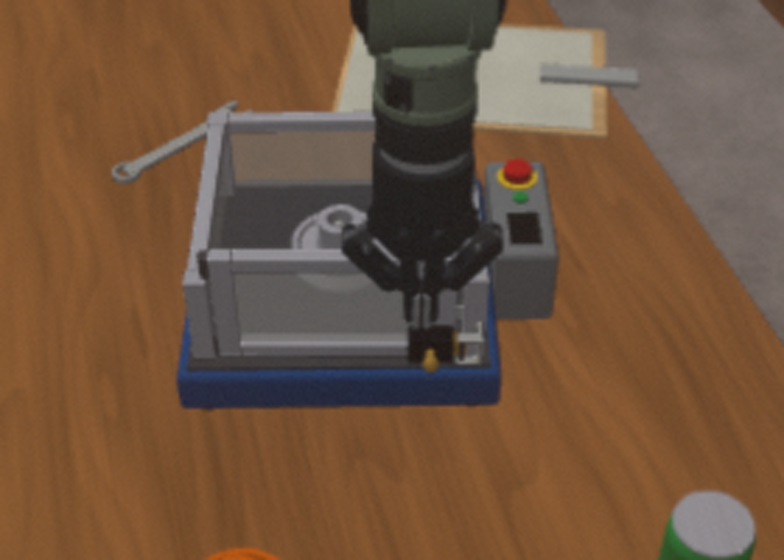

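With the finger about 40 mm off, the gate stays at about 0.025; unlatched it went back to 0.074. The pulley is in place. One brief wait and recheck, then hand in.

>>> {"op": "servo_tool", "data": {
  "targets": [
    [0,5,0,0,0,0,-1],
    [0,0,0,0,0,0,-1],
    [0,0,0,0,0,0,-1],
    [0,0,0,0,0,0,-1],
    [0,0,0,0,0,0,-1]
  ]
}}

```text
time_s: 24.05
position: [572.3, -37.7, 150.8]
eef_rot: [-3.142, 0.0, -0.246]
wrist_force: [-0.4, -0.5, -1.0]
opening: -0.001
```

```bash
python3 g.py && python3 -c "
from h import *
print(job.job_done())"
```

```text
local [177.13532757  72.24690917 150.75366111] F tool xyz -0.2907621857789225 0.5637940991798233 -1.0337394051723177 24.05
24485 gate angle 0.023907734 a range 78.49528227548467 210.24180060290098
the job is handed in; nothing more can be done
None
```

The pulley is on the spindle, hub up, and the gate is shut and holding by its latch. I handed the job in at about 24 s; it reports no verdict.

- **Pulley:** I gripped it by the hub and lowered it until it touched the seat. Measured right after release, it was within about 1 mm of the spindle axis, the hub top was at 111.9 mm (112 expected) and the tilt was about 0.001 rad.
- **Gate:** The first press reached about 14 N just short of the latch's peak. The gate came back to 0.074 rad, so it had not latched. I pressed again 12 mm nearer the free edge. The force fell from about 12 N to under 1 N as the latch snapped in. With the fingers 40 mm away or more, the gate stayed at about 0.024 rad in two readings 0.6 s apart. The highest force I read on the gate was about 14 N.
- **Limits of the last checks:** A final depth check of the hub from the wrist camera found no points. After the gate was shut, the pulley was confirmed only by eye in the side view, where it is partly hidden by the arm. I did not re-measure the can, wrench and tray, but the arm never went near them.

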